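Return the tip box to its alarm stand and hold the key switch turned

ROBOT

A 6-joint arm with a two-finger parallel gripper is mounted at the origin on a cart in front of the work surface, level with it; the furniture and walls round the work are solid. World frame = base frame: x ahead of the robot, y to its left, z up, the work surface at z = 0. Lengths are in m, angles in degrees, forces in N, time in s.
With the tool pointing down it reaches from about 0.4 to 0.825 m from the base axis. Payload 7 kg.
Tool frame: the origin (TCP) lies between the finger pads; the fingertips stand 25 mm ahead of it and the grasp point (between the pads) lies 6 mm ahead of it; z points along the fingers, y is the line along which they close (so a half turn about z gives the same grasp; the last joint's range is limited). The gripper opens to 88 mm and grips with 3 to 60 N. Pads are 19 mm wide; open, the fingers measure 130 mm over their backs; the gripper's body (78 mm by 193 mm) begins 47 mm behind the grasp point.
Start: joints at [83.829, 20.546, 0.682, 0, -70.136, -16.507], TCP at [0.26, 0.623, 0.252] pointing down, gripper open.
Joint ranges: [-176.03, 176.03], [-82.01, 121.73], [-58.28, 71.71], [-173.87, 95.51], [-174.79, -0.11], [-173.66, 173.66]. Speed limits (degrees/s): [136.94, 136.94, 172.46, 180, 180, 180].

INTERFACE

Orientations are given as [roll, pitch, yaw] about the fixed x, y, z axes, in that order (R = Rz(yaw) Ry(pitch) Rx(roll)).
In Python, from plant import status, optics, job gives the robot as it stands. The module is installed in compiled form; this text tells all that it offers.
- The arm moves only by the shell command python3 -m pendant 'ROWS'. ROWS is a JSON list of rows, 1 to 8 of them, each of 5 numbers: dx, dy, dz in m, then a turn about the tool's z in degrees, then the finger opening in m; each row is the pose to reach, as a shift and turn from the pose commanded when the command began, along the tool's axes at that moment; what a row does not reach only later rows make up. A row lasts 1/8 s, in which the tool goes at most 0.0625 m and 10.7 degrees, less where a joint would pass 70% of its speed; a pose out of reach is approached as far as the arm can. The fingers move at their own pace and stop on an object; the grip force is fixed at half the most. Time passes only in rows, so rows that do not move let the fingers close. It prints the time, the measured TCP pose, the force, the opening and the grip force at its end.
- status.get_obs(): the state, without advancing time (a new reading comes with each control period).
- optics.snapshot(name): name is "scene" or "side" or "wrist"; returns a dict with "frame" (420x560x3 uint8, red, green, blue), "z_map" (420x560 float32, m along the optical axis (not along the pixel's ray), 0 where there is no reading), "fovy" (degrees; the focal length in pixels is half the picture's height over the tangent of half this angle, whatever the lens; pixels are square), "cx", "cy" (the principal point, pixels), "R" (3x3) and "t" (3): a world point X has camera coordinates R X + t; the wrist camera has in their place "T_tool_cam" (4x4, takes a point from camera to tool coordinates, whose origin is the TCP and whose axes are the flange's). Camera axes: x right, y down, z forward; pixel columns grow to the right and rows downward; lengths in m; the calibration is good to about 2 mm. The wrist camera is an equidistant fisheye: a pixel r from the principal point sees the ray r / f radians off the axis. A picture is of the moment at which its call begins: read the wrist's pose just before it.
- job.close_job(): hands the job in; it is judged then, once.
The state is a dict: "clock": time; "joint_pos": joint angles; "qvel": joint speeds; "tau": joint torques, N m; "tool_pos": TCP position; "orientation": TCP orientation; "force": force on the tool from outside, world axes, zero at the start; "moment": the same for the moment, N m; "opening": finger opening in m; "gripper_force": force on a finger pad.
Only numpy, scipy, OpenCV 4.12 (cv2) and the standard library are available. Lean on these libraries where they do the work, as an engineer would, in place of code of your own. Each camera call takes 0.05 s, during which the arm holds its last target. There are 200 camera calls.

TASK

Put the tip box back on the small rubber seat on top of the stand's narrow post, upright, centred and square with the stand, and let go of it. Then take the red-headed key out of the wooden holder, push it fully home in the lock on top of the stand, rocking it left and right past the sticky discs inside, and turn it a quarter turn clockwise (seen from above). The switch springs back by itself, so the job finishes with the gripper still holding the key home and fully turned; do not knock the glass, the tamper or the roll of tape.

Things in the scene. Friction and masses are not known exactly. Their poses are not given: they have to be found in the camera images.
- tip_box: Loose tip box of clear plastic with coins, black foot and blue lid, about 0.25 kg, solid block 50 (its x) x 70 (its y) x 70 mm high. Origin: centre of its underside, z up. Starts upright on the worktop, with its y roughly along world y (within 0.5 rad). Looks the same turned half round.
- key_holder: Fixed wooden key block 60 (x) x 50 (y) x 36 mm high on a 68 x 58 x 4 mm dark foot; a vertical slot in its top, 22 x 7 mm, long side along its x, holds the key. Origin: centre of its underside, z up. It and the tip box start one to the left and one to the right of the stand, either way.
- key: Loose key, 40 g, upright in the holder's slot, collar resting on the block's top. Origin: centre of the collar's underside; z up, x along the blade's width. Above the origin: collar 38 x 14 x 4 mm, neck up to z = 13 mm, then the flat red head, 34 mm wide (x), 10 mm thick (y), z = 13 to 41 mm: grip it across the 10 mm from above. The key works either way round (half turn).
- key_tip (a point): Lower end of the key's steel blade, 27 mm below the key's origin, axes as the key's. The blade is 20 mm wide (x) and 5 mm thick (y), square at the end.
- stand: Fixed alarm stand on a 100 (x) x 220 (y) x 8 mm dark foot plate. Origin: centre of the underside, z up; yaw varies within 0.35 rad. At y = +65 mm a narrow post carries the rubber seat (44 x 62 mm, top 60 mm above the origin). At y = -65 mm a grey pod 60 x 60 mm with the lock in its top, 90 mm high.
- seat (a point): Centre of the top of the rubber seat, axes as the stand's. The tip box belongs with its origin here, its x along the stand's x (either way round).
- lock_mouth (a point): Centre of the lock, at the top face of the steel ring round it (50 mm outside, 32 mm inside, 3 mm high), axes as the stand's. The brass barrel lies in the ring, its top 3 mm lower; its keyway, 22 x 7 mm, chamfered 3.5 mm, runs along the stand's x at rest. The key is home when its collar sits on the ring, that is with the key's origin at this point.
- disc_top (a point): Top of the first of two sticky discs under the barrel, 14 mm below lock_mouth; the second is 6.5 mm lower. Their slots (22 x 6.8 mm) start turned by an unknown 0.2 to 0.45 rad: the first clockwise (from above), the second anticlockwise. Each stops the blade until the key matches it within about 0.08 rad, then turns with the key. Friction 0.06 N m holds it: press about 5 N and try by small turns.
- barrel (a joint): Turn of the lock's barrel from rest, rad, positive clockwise seen from above; goes from -0.6 to a stop at 1.62. A spring (0.06 N m/rad) brings it back to 0; turning key and discs to the stop takes about 0.25 N m, so grip the head firmly. The key has about 0.1 rad of play in the slot, so the key must turn a little further than the barrel.
- glass: Loose drinking glass, 76 mm wide, 86 mm high, standing behind the stand: leave alone.
- tamper: Loose coffee tamper, 58 mm wide, 87 mm high, behind the stand: leave alone.
- tape: Loose roll of brown tape, 96 mm wide, 48 mm high, behind the stand: leave alone.
Things that resemble listed ones, but are neither listed nor needed, are in the scene too. Of the things that look like the tip_box, the larger one is meant.

How it is judged:
By the outcome, as a careful person would: the job done as asked, in the order asked, and still so for the second after the job is handed in, while the arm keeps its last pose, push and grip.
It also fails if it takes over 64 s, if anything falls off the work surface, if the arm or the gripper's body presses on something with over 40 N, if the wrist force passes 120 N, or if a joint passes its speed limit or range.

## Working session

There is one attempt and no reset: what is moved stays moved. The work goes in short steps, Python scripts to look and compute and a shell command to move; the robot and the scene stay as the last step left them, time stands still between calls to the robot, and variables do not carry over. Pictures are saved under pics/ and viewed, at most 10 in all, crops included, and the job is handed in when it is done.

```bash
mkdir -p pics; ls
cat > h.py <<'E'
import numpy as np, cv2
from plant import status, optics, job
from scipy.spatial.transform import Rotation as Ro
def snap(n):
    o=status.get_obs(); s=optics.snapshot(n); s['o']=o
    h,w=s['frame'].shape[:2]; s['f']=h/2/np.tan(np.radians(s['fovy'])/2)
    return s
def save(s,n,crop=None,k=1):
    im=s['frame'][:,:,::-1]
    if crop: a,b,c,d=crop; im=im[b:d,a:c]
    cv2.imwrite(n,cv2.resize(im,None,fx=k,fy=k,interpolation=cv2.INTER_CUBIC))
def cloud(s):
    z=s['z_map']; v,u=np.mgrid[:z.shape[0],:z.shape[1]]
    P=np.stack([(u-s['cx'])/s['f']*z,(v-s['cy'])/s['f']*z,z],-1)
    W=(P-s['t'])@s['R']; W[z==0]=np.nan
    return W
E
python3 - <<'E'
from h import *
import pickle
print(status.get_obs())
for n in('scene','side','wrist'):
    s=snap(n); save(s,f'pics/{n}0.png'); pickle.dump(s,open(n+'0.pkl','wb')); print(n,s['f'],s['cx'],s['cy'],s.get('R'),s.get('t'),s.get('T_tool_cam'))
E
```

```text
pics
{'clock': 0.0, 'joint_pos': array([ 8.38312573e+01,  2.05903759e+01,  6.32613543e-01, -2.13423990e-02,
       -7.01355898e+01, -1.65069090e+01]), 'qvel': array([-0.10623287,  0.00294867, -0.04151456,  0.04017612,  0.00944087,
        0.02103853]), 'tau': array([-7.50570180e-04, -5.82735193e+01,  2.93040454e+01,  6.99710503e+00,
        6.87916239e-03, -1.84010605e-04]), 'tool_pos': array([0.26006232, 0.62239031, 0.25062195]), 'orientation': array([ 1.79904794e+02, -7.29068847e-03, -2.26829141e+01]), 'force': array([-0.26752628,  0.02328234, -0.20144066]), 'moment': array([ 0.00279933, -0.03638775,  0.00631793]), 'gripper_force': 0.0, 'opening': 0.08743676706821311}
scene 393.9064564051359 277.17068595501263 204.25903266793026 [[ 0.77590042 -0.63075966  0.01099061]
 [-0.43611471 -0.54889221 -0.7131068 ]
 [ 0.45583166  0.5485067  -0.70096926]] [-0.4745109   0.33404926  0.72123649] None
side 444.7481500300688 274.9922872690588 211.16058511654586 [[ 0.9378979  -0.3467051  -0.01196231]
 [-0.19111988 -0.4876204  -0.85188   ]
 [ 0.28951808  0.8012627  -0.52360038]] [-0.54608256  0.18984065  0.9971692 ] None
wrist 325.19226210127806 276.9715707365344 211.9971678463301 None None [[ 4.34200223e-04 -9.55120627e-01 -2.96216813e-01  8.02020513e-02]
 [ 9.99999538e-01  6.68795937e-04 -6.90645377e-04  6.87846664e-04]
 [ 8.57758246e-04 -2.96216376e-01  9.55120476e-01 -1.33834361e-01]
 [ 0.00000000e+00  0.00000000e+00  0.00000000e+00  1.00000000e+00]]
```

View pics/scene0.png

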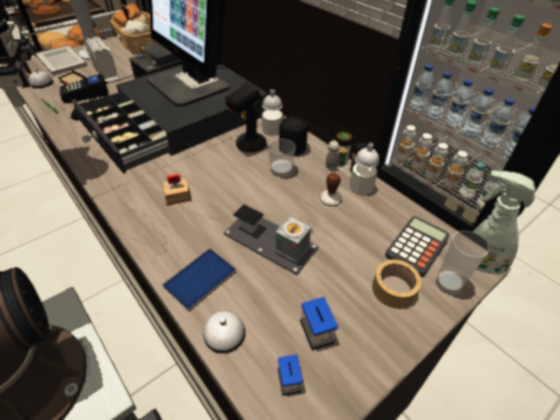

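View pics/side0.png

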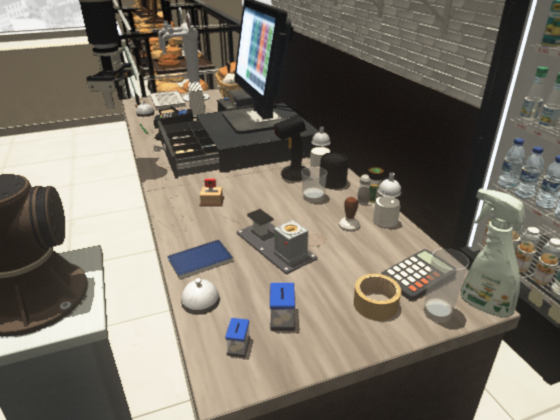

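The scene view shows the larger tip box with its lid at (319,316), the key in its holder at (175,182), the seat at (248,215) and the pod top at (293,232). In the side view the same things are at (282,296), (210,187), (260,216) and (291,230). The small decoy tip box is at (290,372) in the scene view.

Run:
```python
from h import *
import pickle
R={'scene':dict(box=(295,290,345,350),key=(160,170,192,206),seat=(230,200,268,232),pod=(270,210,318,262)),
'side':dict(box=(262,278,305,332),key=(196,174,228,208),seat=(244,206,276,232),pod=(270,215,312,262))}
def rect(P): return cv2.minAreaRect((P[:,:2]*1000).astype(np.float32))
for n in R:
    s=pickle.load(open(n+'0.pkl','rb')); W=cloud(s); hsv=cv2.cvtColor(s['frame'],cv2.COLOR_RGB2HSV)
    for k,(a,b,c,d) in R[n].items():
        w=W[b:d,a:c]; H=hsv[b:d,a:c].reshape(-1,3); w=w.reshape(-1,3); z=w[:,2]
        hist=np.histogram(z[~np.isnan(z)],np.arange(-.01,.12,.005))
        print(n,k,hist[0])
        if k=='box': m=(abs(H[:,0].astype(int)-115)<15)&(H[:,1]>150)&(z>.055)&(z<.085)
        if k=='key':
            m=((H[:,0]<8)|(H[:,0]>172))&(H[:,1]>130)&(z>.03)
            m2=(z>.03)&(z<.043); print(' holder top',np.nanmedian(z[m2]),rect(w[m2]))
        if k=='seat': m=(z>.052)&(z<.072)
        if k=='pod': m=(z>.082)&(z<.1)
        print('  ',m.sum(),np.median(w[m],0),np.percentile(z[m],[5,50,95]),rect(w[m]))
```

```text
scene box [  0 855 727  90  30  45  48  39  47  46  47  47  42  17  42 505 362   0
   0   0   0   0   0   0   0]
   797 [ 0.49726512 -0.26618884  0.06978587] [0.06739799 0.06978587 0.07174198] ((498.5418395996094, -263.87042236328125), (68.1229476928711, 48.01420974731445), 68.5767593383789)
scene key [  0 306 276  39  35  30  31  30  89 159  24   6  17  18  17  26  20  25
   0   0   0   0   0   0   0]
 holder top 0.03590907677729577 ((476.9905090332031, 269.0932922363281), (52.98103713989258, 59.801578521728516), 67.7232437133789)
   103 [0.47523292 0.26647368 0.06839591] [0.05432883 0.06839591 0.07704406] ((476.44451904296875, 268.7292785644531), (12.170936584472656, 31.46377944946289), 66.35614776611328)
scene seat [  0 240 233 240  23  23  25  20  18  16   2   0  15 222 135   0   0   0
   0   0   0   0   0   0   0]
   371 [0.55655553 0.04330357 0.0594497 ] [0.05544254 0.0594497  0.06147204] ((556.9121704101562, 45.63722610473633), (45.15848159790039, 62.28705596923828), 14.793412208557129)
scene pod [  0 432 386 413  70  47  40  47  44  47  41  44  49  54  40  52  55  60
  91 414
[... 827 characters left out ...]
648  0.0741562 ] ((475.0229187011719, 265.4676513671875), (13.806626319885254, 27.506460189819336), 76.56120300292969)
side seat [ 17 327  49  63   3  13  20  27  21  19   1   3  46 205   4   0   0   1
   8   1   0   0   0   0   0]
   247 [0.55494    0.04151859 0.05707562] [0.05315562 0.05707562 0.05941485] ((555.7879028320312, 45.69686508178711), (45.65746307373047, 63.47740173339844), 16.281444549560547)
side pod [ 12 488  98 196  42  51  56  53  54  52  56  59  62  62  52  60  58  68
 194 189   1   0   0   0   0]
   346 [ 0.59061263 -0.08358231  0.08518854] [0.08289728 0.08518854 0.08882397] ((591.7780151367188, -78.81961059570312), (60.66064453125, 62.59669876098633), 17.510936737060547)
```

```bash
cat >> h.py <<'E'
def to(x,y,z,yaw):
    o=status.get_obs(); R=Ro.from_euler('xyz',o['orientation'],degrees=True).as_matrix()
    d=R.T@(np.array([x,y,z])-o['tool_pos']); t=-(yaw-o['orientation'][2]); t=(t+180)%360-180
    print('go',d.round(4),'turn',round(t,2),'rows',max(np.linalg.norm(d)/.0625,abs(t)/10.7).round(1),'q6',o['joint_pos'][5].round(1),'q1',o['joint_pos'][0].round(1))
def ray(s,u,v):
    """world origin and direction of wrist pixel"""
    o=s['o']; R=Ro.from_euler('xyz',o['orientation'],degrees=True).as_matrix(); T=s['T_tool_cam']
    a=np.array([u-s['cx'],v-s['cy']]); r=np.hypot(*a); th=r/s['f']
    d=np.array([*(a/max(r,1e-9)*np.sin(th)),np.cos(th)])
    return o['tool_pos']+R@T[:3,3], R@T[:3,:3]@d
def onz(s,u,v,z):
    c,d=ray(s,u,v); return c+d*(z-c[2])/d[2]
def wcloud(s):
    z=s['z_map']; v,u=np.mgrid[:z.shape[0],:z.shape[1]]; a=np.stack([u-s['cx'],v-s['cy']],-1); r=np.hypot(a[...,0],a[...,1])+1e-9
    k=np.tan(r/s['f'])/r; P=np.stack([a[...,0]*k*z,a[...,1]*k*z,z],-1)
    o=s['o']; R=Ro.from_euler('xyz',o['orientation'],degrees=True).as_matrix(); T=s['T_tool_cam']
    W=(P@T[:3,:3].T+T[:3,3])@R.T+o['tool_pos']; W[z==0]=np.nan; return W
E
python3 -m pendant '[[0.335,0.241,0,0,0.088],[0.335,0.241,0,0,0.088],[0.335,0.241,0,0,0.088],[0.335,0.241,0,0,0.088],[0.335,0.241,0,0,0.088],[0.335,0.241,0,0,0.088],[0.335,0.241,0,0,0.088],[0.335,0.241,0,0,0.088]]'
python3 - <<'E'
from h import *
import pickle
s=snap('wrist'); save(s,'pics/w1.png'); pickle.dump(s,open('w1.pkl','wb')); print(s['o']['joint_pos'],s['o']['qvel'].max()); 
W=wcloud(s); z=W[...,2]; hsv=cv2.cvtColor(s['frame'],cv2.COLOR_RGB2HSV)
near=np.hypot(W[...,0]-.476,W[...,1]-.269)<.05
for lo,hi in((.03,.042),(.07,.085)):
    m=near&(z>lo)&(z<hi); P=W[m]; print(m.sum(),np.median(P,0),cv2.minAreaRect((P[:,:2]*1000).astype(np.float32)))
to(.5745,-.0165,.27,-22.7)
E
```

```text
clock: 1.15
tool_pos: [0.4773, 0.2689, 0.2514]
orientation: [180.0, 0.0, -22.9]
force: [-0.6, 0.7, 0.0]
opening: 0.0877
gripper_force: 0.0
[ 4.98942489e+01  8.60966705e+00 -1.54672116e+01  4.53297049e-06
 -6.59501218e+01  1.72271984e+01] 2.728287546424027
1988 [0.47858919 0.26703972 0.03687517] ((474.71417236328125, 270.4418029785156), (48.483177185058594, 60.04437255859375), 68.06281280517578)
319 [0.47582958 0.26990299 0.07682018] ((475.3988037109375, 270.2025146484375), (9.970613479614258, 31.522428512573242), 67.25471496582031)
go [ 0.2012  0.2263 -0.0185] turn -0.12 rows 4.9 q6 17.2 q1 50.0
```

View pics/w1.png

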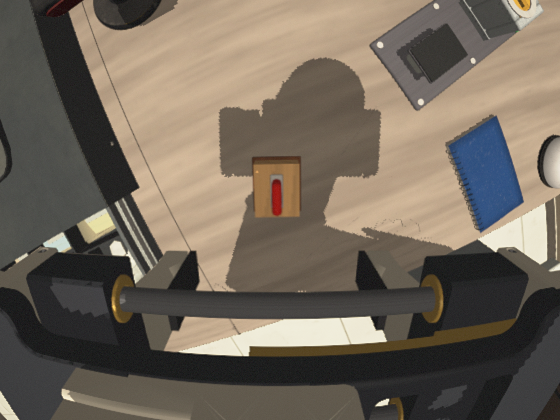

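The wrist view shows the key's red head at (276,195) in the holder, with its long side pointing roughly up the picture. The stand's seat is at (438,52). Next I look over the stand.

```bash
python3 -m pendant '[[0.2,0.226,-0.03,51,0.088],[0.2,0.226,-0.03,51,0.088],[0.2,0.226,-0.03,51,0.088],[0.2,0.226,-0.03,51,0.088],[0.2,0.226,-0.03,51,0.088],[0.2,0.226,-0.03,51,0.088]]'
cat > stand.py <<'E'
from h import *
import pickle,sys
s=snap('wrist'); save(s,f'pics/{sys.argv[1]}.png'); pickle.dump(s,open(sys.argv[1]+'.pkl','wb'))
W=wcloud(s); z=W[...,2]
def f(c,r,lo,hi):
    m=(np.hypot(W[...,0]-c[0],W[...,1]-c[1])<r)&(z>lo)&(z<hi); P=W[m]; print(c,m.sum(),np.median(P,0),cv2.minAreaRect((P[:,:2]*1000).astype(np.float32)))
f((.5565,.0455),.05,.05,.07); f((.5925,-.0785),.055,.083,.0915); f((.5925,-.0785),.03,.0915,.1); f((.5,-.264),.055,.06,.08)
to(.5,-.264,.25,-111)
E
python3 stand.py w2
```

```text
clock: 1.95
tool_pos: [0.5747, -0.0164, 0.2814]
orientation: [180.0, -0.0, -74.0]
force: [-0.2, 0.3, 0.1]
opening: 0.0877
gripper_force: 0.0
(0.5565, 0.0455) 1811 [0.55628806 0.04373357 0.06068835] ((556.2154541015625, 46.0783805847168), (43.26246643066406, 62.04622268676758), 17.121341705322266)
(0.5925, -0.0785) 3190 [ 0.59263475 -0.07818421  0.08801407] ((592.5714111328125, -77.67052459716797), (60.27245330810547, 60.16314697265625), 17.227046966552734)
(0.5925, -0.0785) 151 [ 0.58793032 -0.07788968  0.09181274] ((591.2335815429688, -78.03533935546875), (46.319679260253906, 45.93158721923828), 77.7252426147461)
(0.5, -0.264) 1454 [ 0.49898029 -0.24742353  0.07046479] ((499.12615966796875, -261.8182067871094), (68.49053955078125, 50.11900329589844), 68.52506256103516)
go [0.2184 0.1407 0.0312] turn 37.22 rows 4.2 q6 -1.8 q1 18.0
```

View pics/w2.png

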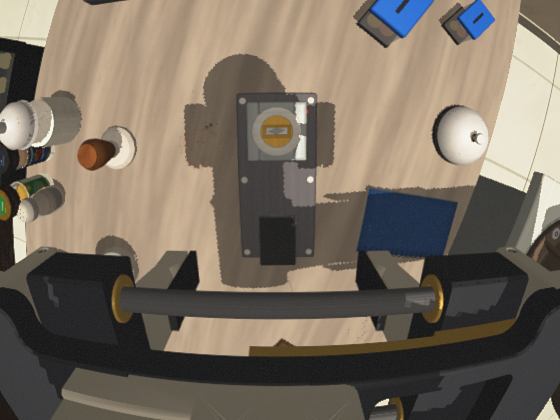

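The stand is seen straight on, with the lock at (277,131), the seat at (277,241) and the foot bolts at (242,100), (311,101), (247,252) and (307,252). The tip boxes are at the top right. Next I go over the large tip box.

```bash
python3 -m pendant '[[0.23,0.14,0.03,37,0.088],[0.23,0.14,0.03,37,0.088],[0.23,0.14,0.03,37,0.088],[0.23,0.14,0.03,37,0.088],[0.23,0.14,0.03,37,0.088]]'
python3 - <<'E'
from h import *
import pickle
s=pickle.load(open('w2.pkl','rb'))
b=[onz(s,*p,.008)[:2] for p in((242,100),(311,101),(247,252),(307,252))]
for i,j in((0,2),(1,3),(0,1),(2,3)):
    d=b[i]-b[j]; print(np.degrees(np.arctan2(d[1],d[0])).round(2),np.linalg.norm(d).round(4))
print('bolts c',np.mean(b,0)); print('lock',onz(s,277,131,.093),'seat',onz(s,277,241,.06))
g=cv2.cvtColor(s['frame'],cv2.COLOR_RGB2HSV)
m=cv2.inRange(g,(15,100,80),(32,255,255)); m[:80]=0;m[180:]=0;m[:,:230]=0;m[:,330:]=0
ys,xs=np.nonzero(m); print('brass',len(xs),xs.mean(),ys.mean(),onz(s,xs.mean(),ys.mean(),.09), xs.min(),xs.max(),ys.min(),ys.max())
s=snap('wrist'); W=wcloud(s); z=W[...,2]; m=(np.hypot(W[...,0]-.5,W[...,1]+.264)<.055)&(z>.06)&(z<.08); P=W[m]
r=cv2.minAreaRect((P[:,:2]*1000).astype(np.float32)); print(m.sum(),np.median(z[m]),r, s['o']['tool_pos'],s['o']['qvel'].max())
to(.4995,-.264,.056,-111)
E
```

```text
clock: 2.62
tool_pos: [0.5033, -0.2752, 0.2508]
orientation: [179.9, -0.0, -110.7]
force: [0.1, 0.6, 0.7]
opening: 0.0876
gripper_force: 0.0
-73.38 0.2022
-74.13 0.2009
15.21 0.0851
16.06 0.0825
bolts c [ 0.57369846 -0.01411723]
lock [ 0.59183605 -0.07803626  0.093     ] seat [0.55600585 0.04625322 0.06      ]
brass 632 276.1439873417722 131.02848101265823 [ 0.59259944 -0.07762525  0.09      ] 261 292 116 146
3212 0.07070546983104112 ((498.6885986328125, -264.73663330078125), (68.5811996459961, 50.1512451171875), 69.25212097167969) [ 0.50334089 -0.2752049   0.25084823] 17.716936641548774
go [-0.01    0.0074  0.1947] turn 0.32 rows 3.1 q6 -11.5 q1 -9.2
```

```bash
python3 -m pendant '[[-0.009,0.008,0.06,0,0.088],[-0.009,0.008,0.11,0,0.088],[-0.009,0.008,0.14,0,0.088],[-0.009,0.008,0.14,0,0.088]]'
python3 -c "
from h import *
to(.4987,-.2647,.051,-110.75)"
```

```text
clock: 3.18
tool_pos: [0.4989, -0.2612, 0.1095]
orientation: [179.7, -0.0, -110.5]
force: [-0.7, -0.7, 1.4]
opening: 0.0878
gripper_force: 0.0
go [ 0.0033 -0.0013  0.0585] turn 0.22 rows 0.9 q6 -12.8 q1 -7.7
```

```bash
python3 -m pendant '[[0.003,-0.001,0.03,0,0.088],[0.003,-0.001,0.058,0,0.088],[0.003,-0.001,0.058,0,0.088],[0.003,-0.001,0.058,0,0.04],[0.003,-0.001,0.058,0,0.04],[0.003,-0.001,0.058,0,0.04],[0.003,-0.001,0.058,0,0.04],[0.003,-0.001,0.058,0,0.04]]'
python3 -c "
from h import *
to(.4987,-.2647,.051,-110.75)"
```

```text
clock: 4.18
tool_pos: [0.4994, -0.2664, 0.0539]
orientation: [180.0, -0.0, -110.7]
force: [-1.8, 1.7, 5.0]
opening: 0.0499
gripper_force: 30.0
go [-0.0013  0.0013  0.0029] turn 0.07 rows 0.1 q6 -12.4 q1 -8.3
```

```bash
python3 -m pendant '[[0,0,-0.06,0,0.04],[0,0,-0.12,0,0.04],[0,0,-0.12,0,0.04]]'
python3 -c "
from h import *
to(.5567,.0449,.174,-73.7)"
```

```text
clock: 4.55
tool_pos: [0.5025, -0.2672, 0.1786]
orientation: [-179.5, 0.1, -110.6]
force: [0.6, 0.1, -3.4]
opening: 0.0499
gripper_force: 30.0
go [-0.3112  0.0594  0.0043] turn -36.94 rows 5.1 q6 -12.4 q1 -8.3
```

```bash
python3 -m pendant '[[-0.06,0.012,0,-7,0.04],[-0.12,0.024,0,-15,0.04],[-0.18,0.036,0,-23,0.04],[-0.24,0.048,0,-31,0.04],[-0.29,0.056,0,-37,0.04],[-0.311,0.06,0,-37,0.04],[-0.311,0.06,0,-37,0.04],[-0.311,0.06,0,-37,0.04]]'
python3 - <<'E'
from h import *
import pickle
s=snap('wrist'); save(s,'pics/w4.png'); W=wcloud(s); o=s['o']
R=Ro.from_euler('xyz',o['orientation'],degrees=True).as_matrix()
hsv=cv2.cvtColor(s['frame'],cv2.COLOR_RGB2HSV); m=cv2.inRange(hsv,(100,150,60),(130,255,255))>0
L=(W-o['tool_pos'])@R; m&=(np.abs(L[...,2])<.03)&(np.hypot(L[...,0],L[...,1])<.07); P=L[m]
print(m.sum(),P.min(0),P.max(0),np.percentile(P,[1,50,99],axis=0).round(4)); print(cv2.minAreaRect((P[:,:2]*1000).astype(np.float32)))
print(o['orientation'],o['qvel'].max()); to(.5567,.0449,.1145,-73.7)
E
```

```text
clock: 5.55
tool_pos: [0.5527, 0.045, 0.1728]
orientation: [179.9, -0.0, -73.8]
force: [-0.2, -0.2, -2.6]
opening: 0.0497
gripper_force: 30.0
9192 [-0.02121303 -0.02455974 -0.01917765] [ 0.03368633  0.02551901 -0.00856573] [[-0.0196 -0.0232 -0.0181]
 [ 0.0188  0.0005 -0.0167]
 [ 0.0332  0.0242 -0.0109]]
((6.263683319091797, 0.5106201171875), (50.111549377441406, 54.791542053222656), 89.64887237548828)
[ 1.79909993e+02 -3.17207106e-03 -7.37514919e+01] 0.1477371609285959
go [ 0.0009 -0.0038  0.0585] turn -0.07 rows 0.9 q6 -8.6 q1 24.8
```

View pics/w4.png

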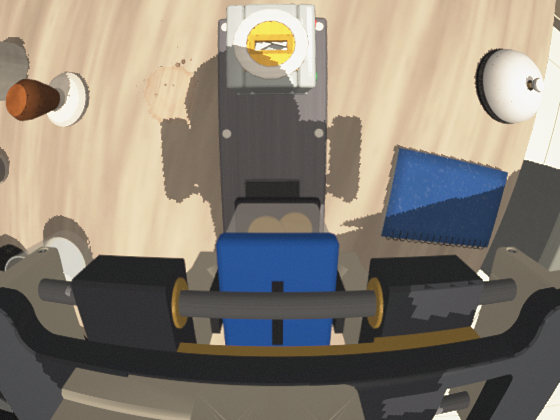

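The wrist view shows the box held square between the fingers, with its lid front edge at row 235, over the stand. The lock is at (271,44). Now I lower it.

```bash
python3 -m pendant '[[0.001,-0.004,0.02,0,0.04],[0.001,-0.004,0.045,0,0.04],[0.001,-0.004,0.05,0,0.04],[0.001,-0.004,0.05,0,0.04],[0.001,-0.004,0.05,0,0.04]]'
python3 -c "
from h import *
to(.5567,.0449,.1145,-73.7)"
```

```text
clock: 6.22
tool_pos: [0.5581, 0.0458, 0.1246]
orientation: [-179.9, -0.0, -73.7]
force: [1.4, -0.0, -1.9]
opening: 0.0496
gripper_force: 30.0
go [0.0005 0.0016 0.0101] turn 0.0 rows 0.2 q6 -8.4 q1 24.7
```

```bash
python3 -m pendant '[[0.0005,0.001,0.004,0,0.04],[0.0005,0.001,0.007,0,0.04],[0.0005,0.001,0.009,0,0.04],[0.0005,0.001,0.01,0,0.04],[0.0005,0.001,0.01,0,0.04]]'
python3 -c "
from h import *
to(.5567,.0449,.1145,-73.7)"
```

```text
clock: 6.85
tool_pos: [0.5566, 0.0452, 0.1139]
orientation: [180.0, -0.0, -73.7]
force: [-3.0, 0.5, 3.3]
opening: 0.0498
gripper_force: 30.0
go [ 0.0003 -0.     -0.0006] turn 0.04 rows 0.0 q6 -8.4 q1 24.7
```

```bash
python3 -m pendant '[[0,0,0,0,0.088],[0,0,0,0,0.088],[0,0,0,0,0.088],[0,0,-0.03,0,0.088],[0,0,-0.09,0,0.088],[0,0,-0.15,0,0.088],[0,0,-0.15,0,0.088],[0,0,-0.15,0,0.088]]'
python3 - <<'E'
from h import *
s=snap('wrist'); W=wcloud(s); z=W[...,2]; print(s['o']['qvel'].max())
for c,r,lo,hi in(((.5563,.046),.06,.12,.14),((.5925,-.078),.055,.083,.0915)):
    m=(np.hypot(W[...,0]-c[0],W[...,1]-c[1])<r)&(z>lo)&(z<hi); P=W[m]; print(m.sum(),np.median(P,0),cv2.minAreaRect((P[:,:2]*1000).astype(np.float32)))
to(.4756,.270,.20,-22.7)
E
```

```text
clock: 7.85
tool_pos: [0.5564, 0.0452, 0.2634]
orientation: [-180.0, 0.0, -73.7]
force: [-0.5, 0.2, -0.7]
opening: 0.0876
gripper_force: 0.0
1.4279930009847503
4334 [0.55617323 0.04393071 0.1306998 ] ((555.6378784179688, 46.418434143066406), (49.35323715209961, 68.28963470458984), 16.2711238861084)
3549 [ 0.59215956 -0.07641247  0.08796551] ((592.3357543945312, -77.556640625), (59.36182403564453, 60.15132522583008), 16.331180572509766)
go [-0.2384  0.0139  0.0626] turn -50.99 rows 4.8 q6 -8.4 q1 24.7
```

The box sits centred and square on the seat. Now the key.

```bash
python3 -m pendant '[[-0.06,0.003,0,-10,0.06],[-0.12,0.007,0,-20,0.06],[-0.18,0.01,0.02,-31,0.06],[-0.238,0.014,0.05,-41,0.06],[-0.238,0.014,0.09,-51,0.06],[-0.238,0.014,0.12,-51,0.06],[-0.238,0.014,0.12,-51,0.06],[-0.238,0.014,0.12,-51,0.06]]'
python3 - <<'E'
from h import *
s=snap('wrist'); W=wcloud(s); z=W[...,2]; print(s['o']['qvel'].max())
for lo,hi in((.03,.042),(.07,.085)):
    m=(np.hypot(W[...,0]-.4756,W[...,1]-.27)<.045)&(z>lo)&(z<hi); P=W[m]; print(m.sum(),np.median(P,0),cv2.minAreaRect((P[:,:2]*1000).astype(np.float32)))
to(.4756,.270,.07,-22.7)
E
```

```text
clock: 8.9
tool_pos: [0.4768, 0.2697, 0.144]
orientation: [180.0, -0.0, -22.7]
force: [-0.2, 0.7, -0.3]
opening: 0.0601
gripper_force: 0.0
0.7985197547065713
3898 [0.47966987 0.26653695 0.03679015] ((474.5548095703125, 270.1564636230469), (49.53975296020508, 60.192527770996094), 68.31560516357422)
675 [0.47745888 0.26930171 0.07688564] ((475.7728271484375, 269.85565185546875), (10.24702262878418, 33.0278434753418), 67.72357940673828)
go [-0.0014  0.0005  0.0745] turn 0.0 rows 1.2 q6 17.3 q1 50.0
```

```bash
python3 -m pendant '[[-0.001,0,0.03,0,0.06],[-0.001,0,0.06,0,0.06],[-0.001,0,0.073,0,0.06],[-0.001,0,0.073,0,0.06],[-0.001,0,0.073,0,0.06]]'
python3 -c "
from h import *
to(.4758,.2699,.07,-22.5)"
```

```text
clock: 9.57
tool_pos: [0.4762, 0.2707, 0.0719]
orientation: [-179.9, -0.0, -22.7]
force: [0.3, -0.6, -0.0]
opening: 0.06
gripper_force: 0.0
go [-0.      0.0008  0.0019] turn -0.17 rows 0.0 q6 17.2 q1 50.1
```

```bash
python3 -m pendant '[[0,0.0005,0.001,0,0.06],[0,0.0005,0.001,0,0.005],[0,0.0005,0.001,0,0.005],[0,0.0005,0.001,0,0.005],[0,0.0005,0.001,0,0.005],[0,0.0005,0.001,0,0.005],[0,0.0005,0.001,0,0.005]]'
python3 -c "
from h import *
to(.4758,.2699,.07,-22.5)"
```

```text
clock: 10.45
tool_pos: [0.4752, 0.2696, 0.0695]
orientation: [180.0, 0.0, -22.7]
force: [0.0, -0.2, -0.4]
opening: 0.0101
gripper_force: 30.0
go [ 0.0004 -0.0005 -0.0005] turn -0.18 rows 0.0 q6 17.2 q1 50.1
```

```bash
python3 -m pendant '[[0,0,-0.03,0,0.005],[0,0,-0.09,0,0.005],[0,0,-0.15,0,0.005],[0,0,-0.18,0,0.005],[0,0,-0.18,0,0.005]]'
python3 -c "
from h import *
to(.5923,-.0778,.25,16.4)"
```

```text
clock: 11.08
tool_pos: [0.4761, 0.2704, 0.2525]
orientation: [-179.7, -0.1, -22.7]
force: [-1.0, 0.3, -1.5]
opening: 0.0103
gripper_force: 30.0
go [0.2414 0.2766 0.0016] turn -39.07 rows 5.9 q6 17.2 q1 50.1
```

```bash
python3 -m pendant '[[0.04,0.046,0,-6,0.005],[0.08,0.092,0,-13,0.005],[0.12,0.138,0,-20,0.005],[0.16,0.184,0,-27,0.005],[0.2,0.23,0,-34,0.005],[0.241,0.277,0,-39,0.005],[0.241,0.277,0.04,-39,0.005],[0.241,0.277,0.04,-39,0.005]]'
python3 - <<'E'
from h import *
s=snap('wrist'); save(s,'pics/w5.png'); W=wcloud(s); o=s['o']; z=W[...,2]
m=(np.hypot(W[...,0]-.592,W[...,1]+.078)<.055)&(z>.083)&(z<.0915); P=W[m]; print(m.sum(),cv2.minAreaRect((P[:,:2]*1000).astype(np.float32)))
R=Ro.from_euler('xyz',o['orientation'],degrees=True).as_matrix()
hsv=cv2.cvtColor(s['frame'],cv2.COLOR_RGB2HSV); m=(cv2.inRange(hsv,(0,120,60),(8,255,255))|cv2.inRange(hsv,(172,120,60),(180,255,255)))>0
L=(W-o['tool_pos'])@R; m&=(np.abs(L[...,2])<.03)&(np.hypot(L[...,0],L[...,1])<.04); P=L[m]
print('head',m.sum(),np.percentile(P,[1,50,99],axis=0).round(4)); 
to(.5923,-.0778,.165,16.4)
E
```

```text
clock: 12.08
tool_pos: [0.5881, -0.0799, 0.2053]
orientation: [-179.9, 0.5, 16.2]
force: [0.1, 0.4, 0.1]
opening: 0.0099
gripper_force: 30.0
4443 ((593.0693359375, -77.67943572998047), (59.34686279296875, 59.70443344116211), 16.31039810180664)
head 1074 [[-0.0153 -0.0048 -0.0097]
 [ 0.0119  0.0004 -0.0061]
 [ 0.0164  0.0055  0.0156]]
go [ 0.0033 -0.0006  0.0427] turn -0.12 rows 0.7 q6 95.1 q1 11.1
```

View pics/w5.png

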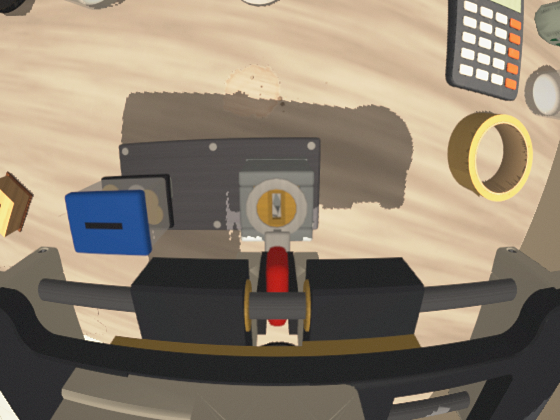

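The wrist view shows the key gripped at (277,285), the keyway at (277,206) in line with it, and the box standing well on the seat at left.

```bash
python3 -m pendant '[[0.0035,-0.0006,0.02,0,0.005],[0.0035,-0.0006,0.04,0,0.005],[0.0035,-0.0006,0.04,0,0.005],[0.0035,-0.0006,0.04,0,0.005]]'
python3 - <<'E'
from h import *
s=snap('wrist'); W=wcloud(s); z=W[...,2]; save(s,'pics/w6.png',(200,150,360,330),4)
m=(np.hypot(W[...,0]-.592,W[...,1]+.078)<.055)&(z>.083)&(z<.0915); P=W[m]; print(m.sum(),cv2.minAreaRect((P[:,:2]*1000).astype(np.float32)))
to(.5926,-.0777,.155,16.3)
E
```

```text
clock: 12.62
tool_pos: [0.5948, -0.0767, 0.1712]
orientation: [180.0, -0.1, 16.4]
force: [-0.2, 0.0, 0.1]
opening: 0.0099
gripper_force: 30.0
4276 ((599.4494018554688, -75.97695922851562), (45.83366012573242, 59.79817581176758), 16.219009399414062)
go [-0.0024  0.0002  0.0162] turn 0.09 rows 0.3 q6 95.1 q1 11.3
```

```bash
python3 -c "
import cv2; im=cv2.imread('pics/w6.png'); cv2.imwrite('pics/w6s.png',cv2.resize(im,(530,597)))"
```

```text
(no output)
```

View pics/w6s.png

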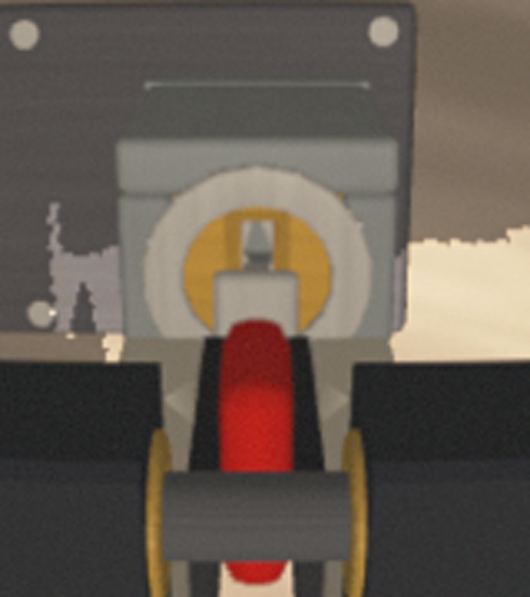

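The crop shows the collar and blade centred on the keyway, with the key at column 256 and the ring at 258. Now I go in.

```bash
python3 -m pendant '[[-0.0022,0,0.01,0,0.005],[-0.0022,0,0.016,0,0.005],[-0.0022,0,0.02,0,0.005],[-0.0022,0,0.024,0,0.005],[-0.0022,0,0.024,0,0.005]]'
python3 -c "
from h import *
to(.5926,-.0777,.1397,16.3)"
```

```text
clock: 13.3
tool_pos: [0.5924, -0.0779, 0.1453]
orientation: [180.0, -0.0, 16.3]
force: [1.6, -0.1, -2.4]
opening: 0.0098
gripper_force: 30.0
go [ 0.0002 -0.0001  0.0056] turn 0.02 rows 0.1 q6 95.1 q1 11.2
```

```bash
python3 -m pendant '[[0,0,0.003,0,0.005],[0,0,0.006,0,0.005],[0,0,0.007,0,0.005],[0,0,0.007,0,0.005]]'
python3 -c "
from h import *
to(.5926,-.0777,.1397,16.3);print(status.get_obs()['moment'])"
```

```text
clock: 13.8
tool_pos: [0.5923, -0.0779, 0.1387]
orientation: [180.0, -0.1, 16.3]
force: [3.6, 1.0, -0.9]
opening: 0.0097
gripper_force: 30.0
go [ 0.0003 -0.0001 -0.001 ] turn 0.03 rows 0.0 q6 95.1 q1 11.2
[ 0.23246188 -1.48334791  0.05004315]
```

```bash
python3 -m pendant '[[0,0,0.002,0,0.005],[0,0,0.002,0,0.005],[0,0,0.002,0,0.005]]'
```

```text
clock: 14.18
tool_pos: [0.5923, -0.0779, 0.1367]
orientation: [180.0, -0.0, 16.3]
force: [4.2, 0.2, -0.3]
opening: 0.0098
gripper_force: 30.0
```

```bash
python3 -m pendant '[[0.0004,0,0.001,0,0.005],[0.0004,0,0.002,0,0.005],[0.0004,0,0.002,0,0.005]]'
```

```text
clock: 14.55
tool_pos: [0.5926, -0.078, 0.1358]
orientation: [180.0, -0.0, 16.3]
force: [1.7, 0.9, 8.5]
opening: 0.0093
gripper_force: 30.0
```

```bash
python3 -m pendant '[[0,0,0,4,0.005],[0,0,0,8,0.005],[0,0,0,11,0.005],[0,0,0,13,0.005],[0,0,0,15,0.005],[0,0,0,17,0.005],[0,0,0,19,0.005],[0,0,0,19,0.005]]'; python3 -c "
from h import *
print(status.get_obs()['moment'])"
```

```text
clock: 15.55
tool_pos: [0.5924, -0.0779, 0.1346]
orientation: [180.0, -0.0, -2.7]
force: [4.3, -0.6, 0.6]
opening: 0.0099
gripper_force: 30.0
[-0.18916086 -1.80584308 -0.00491818]
```

```bash
python3 -m pendant '[[0.0003,0,0.002,0,0.005],[0.0003,0,0.004,0,0.005],[0.0003,0,0.005,0,0.005],[0.0003,0,0.005,0,0.005]]'
```

```text
clock: 16.05
tool_pos: [0.5925, -0.0778, 0.1298]
orientation: [-180.0, -0.0, -2.7]
force: [2.5, 1.1, 5.4]
opening: 0.01
gripper_force: 30.0
```

Now it is on the second disc; turn back anticlockwise past rest.

```bash
python3 -m pendant '[[0,0,0,-10,0.005],[0,0,0,-19,0.005],[0,0,0,-26,0.005],[0,0,0,-30,0.005],[0,0,0,-32,0.005],[0,0,0,-34,0.005],[0,0,0,-36,0.005],[0,0,0,-36,0.005]]'; python3 -c "
from h import *
print(status.get_obs()['moment'])"
```

```text
clock: 17.05
tool_pos: [0.5925, -0.0777, 0.1297]
orientation: [-180.0, -0.0, 33.3]
force: [2.0, 1.6, 5.0]
opening: 0.0097
gripper_force: 30.0
[ 0.70189805 -1.1408917  -0.03349141]
```

```bash
python3 -m pendant '[[0,0,0,-2,0.005],[0,0,0,-4,0.005],[0,0,0,-6,0.005],[0,0,0,-8,0.005],[0,0,0,-8,0.005]]'
```

```text
clock: 17.68
tool_pos: [0.5926, -0.0778, 0.1297]
orientation: [-180.0, -0.0, 41.3]
force: [2.7, 1.4, 4.7]
opening: 0.0098
gripper_force: 30.0
```

```bash
python3 -m pendant '[[0.0003,0,0.0003,-2,0.005],[0.0003,0,0.0003,-4,0.005],[0.0003,0,0.0003,-5,0.005],[0.0003,0,0.0003,-6,0.005],[0.0003,0,0.0003,-6,0.005]]';python3 -c "
from h import *
print(status.get_obs()['moment'])"
```

```text
clock: 18.3
tool_pos: [0.5926, -0.0778, 0.1294]
orientation: [-180.0, 0.0, 47.3]
force: [1.7, 1.4, 5.9]
opening: 0.0095
gripper_force: 30.0
[ 0.46932326 -0.88337853 -0.04167182]
```

```bash
python3 -m pendant '[[0.0006,0,0.0006,2,0.005],[0.0006,0,0.0006,4,0.005],[0.0006,0,0.0006,6,0.005],[0.0006,0,0.0006,7.5,0.005],[0.0006,0,0.0006,9,0.005],[0.0006,0,0.0006,10.5,0.005],[0.0006,0,0.0006,12,0.005],[0.0006,0,0.0006,13,0.005]]';python3 -c "
from h import *
print(status.get_obs()['moment'])"
```

```text
clock: 19.3
tool_pos: [0.5928, -0.0775, 0.1284]
orientation: [-180.0, 0.1, 34.2]
force: [0.6, -3.7, -3.7]
opening: 0.0098
gripper_force: 30.0
[-1.55541627 -0.51853751  0.07204343]
```

```bash
python3 -m pendant '[[-0.0002,0.0002,0.002,0,0.005],[-0.0002,0.0002,0.004,0,0.005],[-0.0002,0.0002,0.006,0,0.005],[-0.0002,0.0002,0.006,0,0.005]]'
```

```text
clock: 19.8
tool_pos: [0.5935, -0.0772, 0.1234]
orientation: [180.0, -0.1, 34.4]
force: [-1.0, 0.6, 7.2]
opening: 0.01
gripper_force: 30.0
```

```bash
python3 -m pendant '[[0,0,0.001,0,0.005],[0,0,0.001,0,0.005]]'
```

```text
clock: 20.05
tool_pos: [0.5935, -0.0772, 0.1233]
orientation: [180.0, -0.1, 34.4]
force: [-4.5, 0.5, 14.3]
opening: 0.0101
gripper_force: 30.0
```

```bash
python3 -m pendant '[[-0.0004,0,-0.0006,8,0.005],[-0.0008,0,-0.0006,18,0.005],[-0.0008,0,-0.0006,27,0.005],[-0.0008,0,-0.0006,36,0.005],[-0.0008,0,-0.0006,45,0.005],[-0.0008,0,-0.0006,54,0.005],[-0.0008,0,-0.0006,63,0.005],[-0.0008,0,-0.0006,63,0.005]]';python3 -c "
from h import *
print(status.get_obs()['moment'])"
```

```text
clock: 21.05
tool_pos: [0.5934, -0.0779, 0.1234]
orientation: [-179.9, -0.1, -28.8]
force: [-0.5, -0.4, 8.2]
opening: 0.0097
gripper_force: 30.0
[-0.18851461  0.16480165 -0.07682031]
```

```bash
python3 -m pendant '[[0,0,0,9,0.005],[0,0,0,18,0.005],[0,0,0,27,0.005],[0,0,0,36,0.005],[0,0,0,43,0.005],[0,0,0,47,0.005],[0,0,0,50,0.005],[0,0,0,50,0.005]]';python3 -c "
from h import *
print(status.get_obs()['moment'])"
```

```text
clock: 22.05
tool_pos: [0.593, -0.0781, 0.1234]
orientation: [-179.9, -0.0, -78.7]
force: [-1.2, -0.4, 8.8]
opening: 0.0099
gripper_force: 30.0
[-0.53579124  0.54499223  0.23549221]
```

```bash
python3 -m pendant '[[0,0,0,2,0.005],[0,0,0,4,0.005],[0,0,0,5,0.005],[0,0,0,5,0.005]]';python3 -c "
from h import *
print(status.get_obs()['moment'])"
```

```text
clock: 22.55
tool_pos: [0.593, -0.0782, 0.1234]
orientation: [-179.9, -0.0, -83.6]
force: [-1.9, -1.3, 9.5]
opening: 0.0099
gripper_force: 30.0
[-0.40668324  0.61100392  0.25742228]
```

```bash
python3 -m pendant '[[0,0,0,1.5,0.005],[0,0,0,3,0.005],[0,0,0,3,0.005]]';python3 - <<'E'
from h import *
print(status.get_obs()['moment'])
s=snap('wrist'); save(s,'pics/w7.png',(190,170,370,330),4); W=wcloud(s); o=s['o']
R=Ro.from_euler('xyz',o['orientation'],degrees=True).as_matrix()
hsv=cv2.cvtColor(s['frame'],cv2.COLOR_RGB2HSV); m=(cv2.inRange(hsv,(0,120,60),(8,255,255))|cv2.inRange(hsv,(172,120,60),(180,255,255)))>0
L=(W-o['tool_pos'])@R; m&=(np.abs(L[...,2])<.03)&(np.hypot(L[...,0],L[...,1])<.04)
T=m&(L[...,2]<-.004); print('head rect',cv2.minAreaRect((L[T][:,:2]*1000).astype(np.float32)),np.percentile(L[m],[1,50,99],axis=0).round(4))
z=W[...,2]
m=(np.hypot(W[...,0]-.5563,W[...,1]-.046)<.06)&(z>.12)&(z<.14); P=W[m]; print(m.sum(),cv2.minAreaRect((P[:,:2]*1000).astype(np.float32)))
E
```

```text
clock: 22.92
tool_pos: [0.593, -0.0781, 0.1234]
orientation: [-179.9, -0.0, -86.6]
force: [-1.5, -2.1, 9.1]
opening: 0.0097
gripper_force: 30.6
[-0.43609485  0.57275975  0.59040328]
head rect ((0.5344734191894531, 0.7925095558166504), (10.314902305603027, 33.54863357543945), 86.23361206054688) [[-0.015  -0.0052 -0.0091]
 [ 0.0126  0.0004 -0.0063]
 [ 0.0173  0.0053  0.0153]]
0 ((0.0, 0.0), (0.0, 0.0), 0.0)
```

View pics/w7.png

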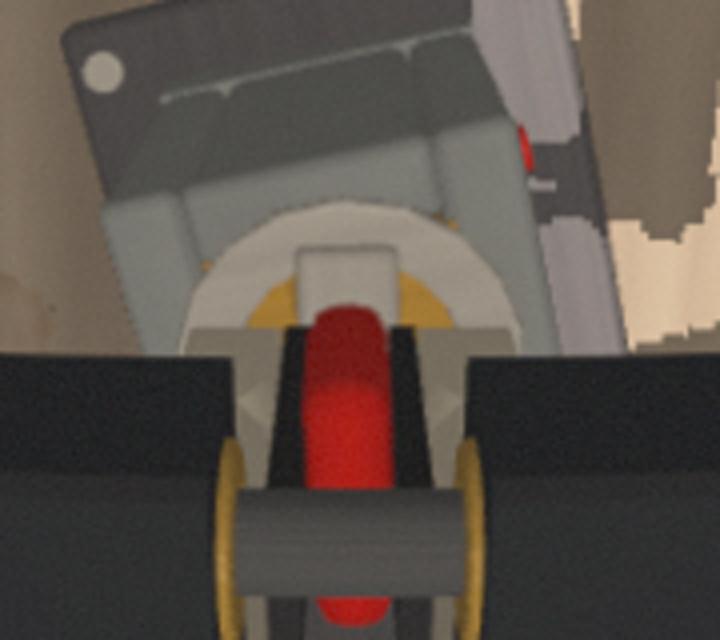

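The crop shows the collar on the ring, square in the grip, with the key at column 348. The moment jumped to 0.59 N m, so it is at the stop. I ease off slightly and check that it holds, and that the box and the loose things are still in place.

```bash
python3 -m pendant '[[0,0,0,-0.7,0.005],[0,0,0,-0.7,0.005],[0,0,0,-0.7,0.005],[0,0,0,-0.7,0.005],[0,0,0,-0.7,0.005],[0,0,0,-0.7,0.005]]';python3 - <<'E'
from h import *
import pickle
print(status.get_obs()['moment'])
for n in('scene','side'):
    s=snap(n); W=cloud(s); z=W[...,2]; m=(np.hypot(W[...,0]-.5563,W[...,1]-.046)<.05)&(z>.12)&(z<.136); P=W[m]
    print(n,m.sum(),cv2.minAreaRect((P[:,:2]*1000).astype(np.float32)) if m.any() else '')
save(s,'pics/side9.png')
E
```

```text
clock: 23.72
tool_pos: [0.593, -0.0781, 0.1233]
orientation: [-179.9, -0.0, -85.9]
force: [-1.0, -1.3, 9.2]
opening: 0.0098
gripper_force: 30.3
[-0.4390175   0.55650955  0.53504754]
scene 450 ((557.2361450195312, 45.92750930786133), (50.65000915527344, 70.85816955566406), 15.13315486907959)
side 19 ((551.515625, 56.65890121459961), (16.957252502441406, 65.69973754882812), 59.922977447509766)
```

View pics/side9.png

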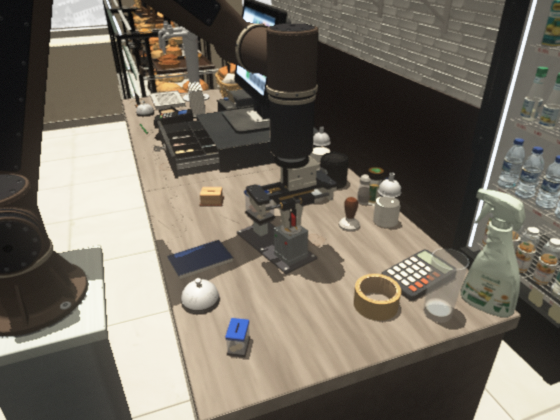

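The side view shows the key in the pod under the gripper at (293,220). The tape (377,295) and the tamper (349,212) have not moved, and the box still measures centred on the seat. The torque holds steady at the stop, so I hand in.

```bash
python3 -c "
from plant import job; print(job.close_job())"
```

```text
the job is handed in; nothing more can be done
None
```

The tip box is back on the seat, within about 1 mm of centre and square with the stand, and the key is pushed home and turned clockwise to its stop with the gripper still holding it; I handed the job in at about 24 s.

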